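# Make up two core-setting kits

## Task

Make up the two core-setting kits. The blue tray gets the notched brass ring, turned so that its slot lines up with the key and it drops fully home over the steel spigot, and the round iron weight, centred on the grey pad; the yellow tray gets the orange core box half, open side up and lengthwise along the middle of the long grey pad, and the square iron weight, centred on the square grey pad. Set everything down upright, let go of it, and leave the boxwood rammer and the copper vent probe lying where they are.

Things in the scene. Friction and masses are not known exactly. Their poses are not given: they have to be found in the camera images.
- ring: Loose notched brass ring (C-shaped from above), outer diameter 52 mm, bore diameter 30 mm, 28 mm high, about 0.24 kg. One slot 13 mm wide goes right through the wall over the full height, on the ring's +x side. Origin: centre of the underside; z up.
- weight_round: Loose round cast iron core weight, black disc 60 mm in diameter and 22 mm high, with an upright cylindrical brass knob on its centre, 22 mm in diameter and 28 mm high (total height 50 mm), about 0.48 kg. Origin: centre of the underside; z up.
- weight_square: Loose square cast iron core weight, black block 56 x 56 mm and 22 mm high, with an upright bright steel lug on its centre, 16 mm thick along x, 36 mm long along y and 28 mm high (total height 50 mm), about 0.5 kg. Origin: centre of the underside; z up.
- core_box: Loose orange resin core box half, an open-topped trough 96 mm long along y, 50 mm wide along x and 34 mm high, with 8 mm side walls and 12 mm end walls, about 0.16 kg. Origin: centre of the underside; z up; the open side is up.
- spigot: Upright steel spigot for the ring, fixed in the blue tray: round post 22 mm in diameter, 38 mm high (top 8 mm tapered), and a red key rib 6 mm wide on its +x side reaching 24 mm from the axis, 20 mm high. Origin: on the axis at the tray's floor; z up. Blue tray: 240 x 150 mm, long along this body's x, floor 6 mm and rim 12 mm above the bench, fixed; its middle is 56 mm away along -x.
- pad_blue: Square grey pad in the blue tray, the place of the round weight: 80 x 80 mm, 3 mm thick, fixed on the tray's floor. Origin: centre of the pad's underside; its upper face is 3 mm higher, 9 mm above the bench; z up. Blue tray: 240 x 150 mm, long along this body's x, floor 6 mm and rim 12 mm above the bench, fixed; its middle is 56 mm away along +x.
- pad_yellow: Square grey pad in the yellow tray, the place of the square weight: 80 x 80 mm, 3 mm thick, fixed on the tray's floor. Origin: centre of the pad's underside; its upper face is 3 mm higher, 9 mm above the bench; z up. Yellow tray: 240 x 150 mm, long along this body's x, floor 6 mm and rim 12 mm above the bench, fixed; its middle is 56 mm away along +x.
- pad_long: Long grey pad in the yellow tray, the place of the orange core box half: 116 mm along y, 66 mm along x, 3 mm thick, fixed on the tray's floor. Origin: centre of the pad's underside; its upper face is 3 mm higher, 9 mm above the bench; z up. Yellow tray: 240 x 150 mm, long along this body's x, floor 6 mm and rim 12 mm above the bench, fixed; its middle is 56 mm away along -x.
- rammer: Loose boxwood rammer lying on the bench, pale yellow wood, 108 mm long along y, 30 mm thick: round butt at +y, square block at -y, brass band. To be left where it lies. Origin: under its middle, on the bench.
- vent_probe: Loose copper vent probe lying on the bench, 104 mm long along y: flat handle 16 x 44 mm and 14 mm high at -y, thin rod towards +y. To be left where it lies. Origin: under its middle, on the bench.
Not all that is in view belongs to the job. Of the things shaped like the ring, the brass one is meant. Leave any pink look-alike of the weight_round alone.

How it is judged:
By the outcome, as a careful person would: the job done as asked, in the order asked, and still so for the second after the job is handed in, with the robot touching nothing.
It also fails if it takes over 115 s, if anything falls off the work surface, if the arm or the gripper's body presses on something with over 40 N, if the wrist force passes 120 N, or if a joint passes its speed limit or range.

## Robot

A 6-joint arm with a two-finger parallel gripper is mounted at the origin on the work surface. World frame = base frame: x ahead of the robot, y to its left, z up, the work surface at z = 0. Lengths are in mm, angles in rad, forces in N, time in s.
With the tool pointing down it reaches from about 300 to 775 mm from the base axis. Payload 14.6 kg.
Tool frame: the origin (TCP) lies midway between the tips of the shut fingers; the grasp point (between the pads) lies 19 mm behind it (manip.hold_point_z is the distance from the TCP to the grasp point, in mm); z points along the fingers, y is the direction in which the jaws open and shut (so a half turn about z gives the same grasp; the last joint's range is limited). The gripper opens to 94 mm and grips with 3 to 60 N. Pads are 16 mm wide; open, the fingers measure 119 mm over their backs; the gripper's body (75 mm by 177 mm) begins 78 mm behind the grasp point.
Start: joints at [-1.174, 0.3, 1.521, -0, 1.321, -0.067], TCP at [246.034, -491.891, 205.446] pointing down, gripper open.
Joint ranges: [-3.03, 3.03], [-0.79, 2.21], [0.23, 2.52], [-1.04, 4.18], [0, 3.07], [-2.55, 2.55]. Speed limits (rad/s): [2.22, 2.22, 2.57, 3.14, 3.14, 3.14].

## Interface

Orientations are given as [roll, pitch, yaw] about the fixed x, y, z axes, in that order (R = Rz(yaw) Ry(pitch) Rx(roll)).
In Python, from cell import manip gives the robot as it stands.
- The arm moves only by the shell command python3 -m crank 'ROWS' [OPENING] [FORCE]. ROWS is JSON, a list of rows, each an object with "offset": the shift along the world's x, y, z in m, a list of three; "spin": the turn about the world's z in degrees. In form: [{"offset": [dx, dy, dz], "spin": spin}, ...]. A call has exactly 8 rows; each row is the pose to reach, as a shift and turn from the pose measured when the call began; what a row does not reach only later rows make up. A row lasts 1/12 s, in which the tool goes at most 41.7 mm and 7.16 degrees, less where a joint would pass 70% of its speed; a pose out of reach is approached as far as the arm can. A call with a gripper value outside its range is refused whole. OPENING is the opening, from 0 (shut) to 1 (fully open), set as the call begins (- or left out, the last holds). The fingers move at their own pace and stop on an object; FORCE is the grip in N (left out, the last holds). Time passes only in rows, so rows that repeat a pose let the fingers close, or fill a call up. It gives the time, the measured TCP pose, the force and the opening at its end, in the units of the state.
- manip.read_state(): the state, without advancing time (a new reading comes with each control period).
- manip.camera(name): name is "side" or "top" or "wrist"; returns a dict with "pixels" (384x512x3 uint8, red, green, blue), "fx", "fy", "cx", "cy" (pixels), "extrinsics" (4x4, takes a point from world to camera coordinates); the wrist camera has in their place "hand_eye" (4x4, takes a point from camera to tool coordinates, whose origin is the TCP and whose axes are the flange's). Camera axes: x right, y down, z forward; pixel columns grow to the right and rows downward; lengths in mm; the calibration is good to about 2 mm. A picture is of the moment at which its call begins: read the wrist's pose just before it. There is no depth.
- manip.sign_off(): hands the job in, once; it reports no verdict.
Trained networks look in a picture, given as the dict that the camera call returned (one of the last four; its "shot" number tells which), for a name from the list of things; names that differ only in an ending like _2 or _b are one class to them, and where a whole thing is asked for, a point or a joint stands for the part that bears it (a point fixed in the world has none). Each returns a list of dicts, best first, with "conf" (0 to 1); they miss things now and then, are a little off and sometimes report something else, mostly with a low value. They report only what shows in the picture. A call takes as long as a camera call. They do not tell look-alikes from the thing itself.
- manip.search_frame(picture, name): "location" ([x, y, z] in mm, in world coordinates, good to about 4 mm: the middle of the surface that is visible of it).
- manip.masks_of(picture, name): "mask" (384x512 bool, what is visible of it).
The state is a dict: "clock": time; "joints": joint angles; "qd": joint speeds; "effort": joint torques, N m; "eef_pos": TCP position; "eef_rot": TCP orientation; "wrist_force": force on the tool from outside, world axes, zero at the start; "moment": the same for the moment, N m; "finger_gap": finger opening in mm.
Only numpy, scipy, OpenCV 4.12 (cv2) and the standard library are available. Lean on these libraries where they do the work, as an engineer would, in place of code of your own. Each camera call takes 0.05 s, during which the arm holds its last target. There are 200 camera calls.

## Working session

There is one attempt and no reset: what is moved stays moved. The work goes in short steps, Python scripts to look and compute and a shell command to move; the robot and the scene stay as the last step left them, time stands still between calls to the robot, and variables do not carry over. Pictures are saved under pics/ and viewed, about 12 in all and at most 16, crops included, and the job is handed in when it is done.

```bash
mkdir -p pics; ls; cat > h.py <<'E'
import numpy as np, cv2
from cell import manip
from scipy.spatial.transform import Rotation as R
def save(p,n): cv2.imwrite('pics/'+n+'.png', cv2.cvtColor(p['pixels'],cv2.COLOR_RGB2BGR))
def ext(p,st=None):
    if 'extrinsics' in p: return np.array(p['extrinsics'])
    T=np.eye(4); T[:3,:3]=R.from_euler('xyz',st['eef_rot']).as_matrix(); T[:3,3]=st['eef_pos']
    return np.linalg.inv(T@np.array(p['hand_eye']))
def proj(p,X,st=None):
    E=ext(p,st); c=(E[:3,:3]@np.atleast_2d(X).T).T+E[:3,3]
    return np.c_[c[:,0]/c[:,2]*p['fx']+p['cx'], c[:,1]/c[:,2]*p['fy']+p['cy']]
def unproj(p,uv,z,st=None):
    W=np.linalg.inv(ext(p,st)); uv=np.atleast_2d(uv).astype(float)
    d=np.c_[(uv[:,0]-p['cx'])/p['fx'],(uv[:,1]-p['cy'])/p['fy'],np.ones(len(uv))]@W[:3,:3].T
    o=W[:3,3]; return o+d*((z-o[2])/d[:,2])[:,None]
E
python3 - <<'E'
from h import *
print(manip.read_state())
p=manip.camera('top'); s=manip.camera('side'); save(p,'top1'); save(s,'side1')
print(p['fx'],p['extrinsics'])
for n in 'ring weight_round weight_square core_box spigot pad_blue pad_yellow pad_long rammer vent_probe'.split():
    for q,l in ((p,'top'),(s,'side')):
        for r in manip.search_frame(q,n)[:3]: print(n,l,np.round(r['location']),round(r['conf'],2),np.round(proj(q,r['location'])[0]))
E
```

```text
pics
{'clock': 0.0, 'joints': array([-1.17363936e+00,  3.00483898e-01,  1.52159229e+00,  1.35073695e-05,
        1.32068840e+00, -6.65878691e-02]), 'qd': array([-5.06701181e-04, -2.26067256e-05,  1.28069939e-03,  6.98445613e-04,
        7.75149204e-04, -9.28026724e-04]), 'effort': array([-1.93436535e-03, -5.31810093e+01, -3.52743566e+01,  7.06798607e-02,
        2.42807984e-02, -8.39719291e-05]), 'eef_pos': array([ 245.91919845, -491.66311426,  204.87456759]), 'eef_rot': array([-3.14042418e+00, -9.10333181e-05,  4.63741428e-01]), 'wrist_force': array([-0.38072856, -0.17149037, -0.30763274]), 'moment': array([-0.01762475, -0.01652362,  0.01991809]), 'finger_gap': 93.91063416301448}
357.00876982079143 [[-2.41486415e-02 -9.99675530e-01 -8.10420852e-03  1.16452634e+01]
 [-9.98233588e-01  2.45523948e-02 -5.41006883e-02  5.30247852e+02]
 [ 5.42821120e-02  6.78343501e-03 -9.98502598e-01  7.36410835e+02]
 [ 0.00000000e+00  0.00000000e+00  0.00000000e+00  1.00000000e+00]]
ring top [335. -61.  32.] 0.93 [292. 281.]
ring top [751.   8.  32.] 0.62 [253.  80.]
ring top [552.  68.  30.] 0.61 [227.
[... 529 characters left out ...]
1.  26.] 0.63 [226. 235.]
core_box side [432.  79.  19.] 0.6 [270. 228.]
spigot top [ 590. -263.   36.] 0.46 [387. 154.]
spigot side [ 590. -259.   21.] 0.64 [270. 135.]
pad_blue top [ 480. -281.   12.] 0.84 [395. 207.]
pad_blue side [ 470. -276.    6.] 0.66 [311. 147.]
pad_blue side [670. -68.  18.] 0.35 [213. 165.]
pad_yellow top [497. 271.   9.] 0.69 [132. 205.]
pad_yellow side [494. 275.   8.] 0.88 [202. 284.]
pad_long top [600. 285.  13.] 0.66 [125. 157.]
pad_long side [604. 292.   8.] 0.72 [154. 271.]
pad_long side [672. -66.  18.] 0.16 [212. 165.]
rammer top [674.  78.  29.] 0.63 [221. 118.]
rammer side [674.  86.  24.] 0.56 [180. 197.]
vent_probe top [446. -91.  14.] 0.79 [304. 226.]
```

```bash
python3 -c "
import cv2,numpy as np
a=cv2.imread('pics/top1.png');b=cv2.imread('pics/side1.png')
cv2.imwrite('pics/top1b.png',cv2.resize(a,(800,600),interpolation=cv2.INTER_CUBIC))"
```

```text
(no output)
```

View pics/top1b.png

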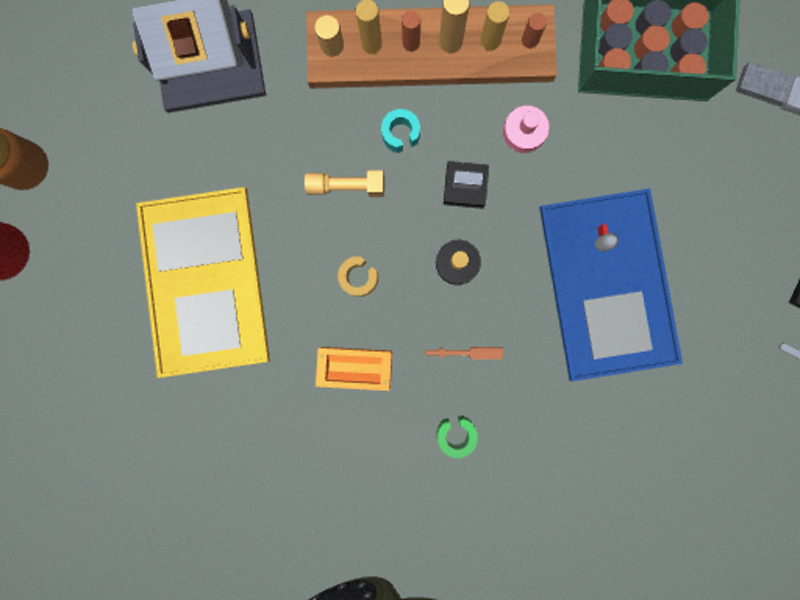

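View pics/side1.png

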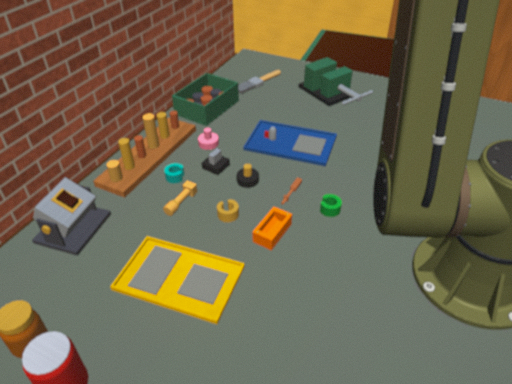

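The top view (800x600 px) shows these look-alikes:
- **Rings:** brass at (357,276), cyan at (400,130), green at (457,437). I choose brass.
- **Round weights:** black with brass knob at (458,262), pink at (526,128). I choose black.

Next I get the angles from masks and check the choice in a close crop.

```bash
cat >> h.py <<'E'
def masks(p,n,near,z,st=None,tol=60):
    "mask whose centroid on plane z lies nearest to 'near'"
    best=None
    for r in manip.masks_of(p,n):
        m=r['mask']; v,u=np.nonzero(m)
        if len(u)<20: continue
        c=unproj(p,[u.mean(),v.mean()],z,st)[0]; d=np.hypot(*(c[:2]-near))
        if d<tol and (best is None or d<best[0]): best=(d,m,c,r['conf'])
    return best
def rect(p,m,z,st=None):
    "centre, sides, angle(deg) of long side of min-area rect on plane z"
    v,u=np.nonzero(m); P=unproj(p,np.c_[u,v],z,st)[:,:2].astype(np.float32)
    (c,s,a)=cv2.minAreaRect(P)
    if s[0]<s[1]: a+=90; s=s[::-1]
    return np.round(c,1),np.round(s,1),round((a+90)%180-90,1)
def slot(p,m,z,st=None):
    "C-ring: enclosing circle centre and slot direction"
    v,u=np.nonzero(m); P=unproj(p,np.c_[u,v],z,st)[:,:2].astype(np.float32)
    c,r=cv2.minEnclosingCircle(P); q=P-c; 
    a=np.degrees(np.arctan2(q[:,1],q[:,0])); h,_=np.histogram(a,72,(-180,180))
    mid=np.radians(np.arange(-177.5,180,5)); w=np.clip(h.max()*.8-h,0,None)*(h<.35*np.median(h))
    return np.round(c,1),round(r,1),round(np.degrees(np.arctan2((w*np.sin(mid)).sum(),(w*np.cos(mid)).sum())),1), round(np.degrees(np.arctan2(*(-q.mean(0))[::-1])),1)
E
python3 - <<'E'
from h import *
p=manip.camera('top')
for n,near,z in [('weight_round',(563,-70),22),('weight_square',(667,-83),22),('core_box',(431,71),34),('pad_blue',(480,-281),9),('pad_yellow',(497,271),9),('pad_long',(600,285),9),('rammer',(674,78),20),('vent_probe',(446,-91),10)]:
    b=masks(p,n,near,z)
    print(n, b and (rect(p,b[1],z),b[3]))
b=masks(p,'ring',(552,68),28); print('ring',b and slot(p,b[1],28))
b=masks(p,'spigot',(590,-263),20); 
if b: save({'pixels':np.dstack([b[1]*255]*3).astype(np.uint8)},'sp')
for col,nm,f in (('b','blue',lambda h:(h[...,0]>100)&(h[...,0]<125)&(h[...,1]>150)),('y','yellow',lambda h:(h[...,0]>20)&(h[...,0]<32)&(h[...,1]>150))):
    h=cv2.cvtColor(p['pixels'],cv2.COLOR_RGB2HSV); m=f(h).astype(np.uint8)
    _,lab,s,_=cv2.connectedComponentsWithStats(m); k=1+s[1:,4].argmax(); print(nm,rect(p,lab==k,12))
c=p['pixels'][140:270,200:330]; save({'pixels':cv2.resize(c,(600,600),interpolation=cv2.INTER_CUBIC)},'crop1')
E
```

```text
weight_round ((array([567.8, -70.3]), array([58.4, 56.6]), 88.5), 0.77)
weight_square ((array([673.1, -84.9]), array([61.9, 60.9]), -1.8), 0.74)
core_box ((array([430.9,  71.3]), array([97.9, 51.7]), 85.5), 0.91)
pad_blue ((array([ 478.8, -283.1]), array([80.7, 80.2]), -81.9), 0.58)
pad_yellow ((array([495.6, 270.3]), array([81.3, 79.8]), -82.4), 0.87)
pad_long ((array([605.8, 284. ]), array([117.3,  68.3]), -83.3), 0.92)
rammer ((array([678.9,  80.5]), array([105.9,  34.2]), 88.5), 0.79)
vent_probe ((array([445.4, -76.1]), array([100.8,  16.7]), 88.6), 0.69)
ring (array([550.8,  63.6]), 26.8, np.float64(-42.5), np.float64(-48.9))
blue (array([ 534.2, -274.7]), array([238.9, 151.6]), 7.7)
yellow (array([551.4, 276.7]), array([238.8, 151.4]), 7.0)
```

View pics/crop1.png

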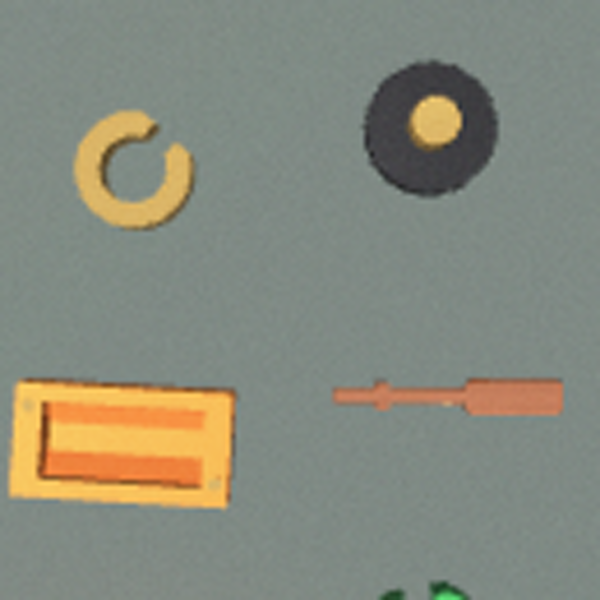

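The crop shows the brass ring at (134,170) with its slot to the upper right at (170,145). It also shows the black weight with its brass knob at (430,128), so both choices hold. I now move over the ring.

```bash
python3 -m crank '[{"offset":[0.023,0.0365,0.0],"spin":7},{"offset":[0.046,0.073,0.0],"spin":14},{"offset":[0.065,0.108,0],"spin":21},{"offset":[0.084,0.143,0],"spin":28},{"offset":[0.103,0.18,0],"spin":35},{"offset":[0.122,0.217,0],"spin":42},{"offset":[0.141,0.254,0],"spin":49},{"offset":[0.16,0.29,0],"spin":56}]' 1 20
python3 -m crank '[{"offset":[0.145,0.266,0.0],"spin":50},{"offset":[0.145,0.266,0.0],"spin":50},{"offset":[0.145,0.266,0.0],"spin":50},{"offset":[0.145,0.266,0.0],"spin":50},{"offset":[0.145,0.266,0.0],"spin":50},{"offset":[0.145,0.266,0.0],"spin":50},{"offset":[0.145,0.266,0.0],"spin":50},{"offset":[0.145,0.266,0.0],"spin":50}]'
cat > look.py <<'E'
import sys
from h import *
n,x,y,z=sys.argv[1],*map(float,sys.argv[2:5]); name=sys.argv[5] if len(sys.argv)>5 else None
st=manip.read_state(); p=manip.camera('wrist')
print('tcp',np.round(st['eef_pos'],1),'yaw',np.round(np.degrees(st['eef_rot']),1),'t',st['clock'])
b=masks(p,n,(x,y),z,st)
if b: print(b[3],(slot if n=='ring' else rect)(p,b[1],z,st))
else: print('none',[ (np.round(r['location']),r['conf']) for r in manip.search_frame(p,n)])
if name: save(p,name)
E
python3 look.py ring 551 64 28 w1
```

```text
clock: 2.32
eef_pos: [406.5, -199.9, 205.7]
eef_rot: [3.141, 0.0, 1.447]
wrist_force: [1.2, -0.8, -0.8]
finger_gap: 94.2
clock: 2.98
eef_pos: [552.8, 70.4, 205.4]
eef_rot: [3.14, -0.0, 2.331]
wrist_force: [-0.5, 0.3, -1.1]
finger_gap: 94.0
tcp [552.8  70.4 205.4] yaw [179.9  -0.  133.5] t 2.9833
0.98 (array([549.4,  67.4]), 28.0, np.float64(-44.4), np.float64(-55.5))
```

View pics/w1.png

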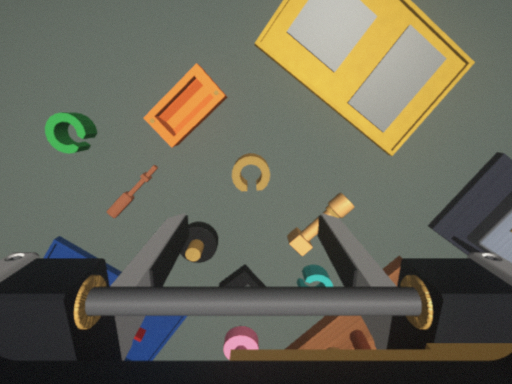

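The wrist view shows the brass ring at (251,174) with its slot pointing down at (252,192). I'll fit an extruded silhouette to the mask to get an exact pose.

```bash
cat >> h.py <<'E'
from scipy.optimize import minimize
def box(a,b): return np.array([[-a,-b],[a,-b],[a,b],[-a,b]])/2.
def cpoly(ro=26,ri=15,w=13):
    a=np.arcsin(w/2/ro); b=np.arcsin(w/2/ri); t=np.linspace(a,2*np.pi-a,60); s=np.linspace(2*np.pi-b,b,60)
    return np.r_[np.c_[np.cos(t),np.sin(t)]*ro,np.c_[np.cos(s),np.sin(s)]*ri]
circ=lambda r:np.c_[np.cos(np.linspace(0,6.28,48)),np.sin(np.linspace(0,6.28,48))]*r
SH={'ring':[(cpoly(),0,28)],'weight_round':[(circ(30),0,22),(circ(11),22,50)],'weight_square':[(box(56,56),0,22),(box(16,36),22,50)],
 'core_box':[(box(50,96),0,34)],'pad_blue':[(box(80,80),2,3)],'pad_yellow':[(box(80,80),2,3)],'pad_long':[(box(66,116),2,3)],
 'spigot':[(circ(11),0,30),(circ(5),30,38),(np.array([[0,-3],[24,-3],[24,3],[0,3.]]),0,20)]}
def sil(p,n,x,y,yaw,z,st,S=4):
    im=np.zeros((384*S,512*S),np.uint8); c,s=np.cos(yaw),np.sin(yaw)
    for P,a,b in SH[n]:
        Q=P@np.array([[c,s],[-s,c]])+[x,y]
        A,B=[np.round((proj(p,np.c_[Q,np.full(len(Q),z+h)],st)+.5)*S).astype(np.int32) for h in (a,b)]
        for k in range(len(A)):
            j=(k+1)%len(A); cv2.fillConvexPoly(im,cv2.convexHull(np.array([A[k],A[j],B[k],B[j]])),1)
        cv2.fillPoly(im,[A],1); cv2.fillPoly(im,[B],1)
    return cv2.resize(im.astype(np.float32),(512,384),interpolation=cv2.INTER_AREA)
def fit(p,n,m,x,y,yawdeg,z=0,st=None):
    f=lambda q:np.abs(sil(p,n,q[0],q[1],q[2]/20,z,st)-m).sum()/m.sum()
    y0=np.radians(yawdeg)*20
    best=min((minimize(f,[x,y,y0+d],method='Nelder-Mead',options=dict(initial_simplex=np.array([[x,y,y0+d],[x+5,y,y0+d],[x,y+5,y0+d],[x,y,y0+d+4]]),xatol=.05,fatol=1e-4,maxiter=150)) for d in (-4,0,4)),key=lambda r:r.fun)
    q=best.x; return round(q[0],1),round(q[1],1),round(np.degrees(q[2]/20),1),round(best.fun,3)
E
cat > look.py <<'E'
# look.py cam name x y yaw zbase [pic]
import sys
from h import *
cam,n=sys.argv[1:3]; x,y,yaw,z=map(float,sys.argv[3:7])
st=manip.read_state(); p=manip.camera(cam)
print('tcp',np.round(st['eef_pos'],1),'yaw',np.round(np.degrees(st['eef_rot'][2]),1),'t',st['clock'])
b=masks(p,n,(x,y),z+15,st)
print(n,fit(p,n,b[1],x,y,yaw,z,st) if b else 'none')
if len(sys.argv)>7: save(p,sys.argv[7])
E
python3 look.py wrist ring 550 66 -47 0; python3 look.py top ring 550 66 -47 0
python3 look.py top spigot 589.7 -267.2 7.7 6;python3 look.py top core_box 431 71 -4 0
```

```text
tcp [551.9  67.9 205.2] yaw 133.0 t 3.0833
ring (np.float64(550.7), np.float64(65.7), np.float64(-43.6), np.float64(0.085))
tcp [551.2  65.5 205.5] yaw 132.8 t 3.1833
ring none
tcp [551.1  64.8 205.9] yaw 132.8 t 3.2833
spigot (np.float64(590.4), np.float64(-268.2), np.float64(4.6), np.float64(0.097))
tcp [551.3  64.8 206. ] yaw 132.8 t 3.3833
core_box none
```

```bash
python3 look.py wrist ring 550 66 -47 0;python3 look.py wrist ring 550 66 -47 0; python3 look.py wrist core_box 431 71 -4 0;python3 look.py wrist weight_round 563 -70 0 0
```

```text
tcp [551.4  65.2 206. ] yaw 132.8 t 3.4833
ring (np.float64(550.7), np.float64(65.7), np.float64(-43.7), np.float64(0.119))
tcp [551.4  65.5 205.9] yaw 132.9 t 3.5833
ring (np.float64(550.2), np.float64(65.5), np.float64(-42.6), np.float64(0.15))
tcp [551.5  65.8 205.8] yaw 132.9 t 3.6833
core_box (np.float64(428.5), np.float64(72.8), np.float64(-4.8), np.float64(0.024))
tcp [551.5  66.  205.7] yaw 132.9 t 3.7833
weight_round (np.float64(567.4), np.float64(-68.5), np.float64(5.3), np.float64(0.172))
```

```bash
python3 -m crank '[{"offset":[-0.001,0,-0.03],"spin":3.5},{"offset":[-0.001,0,-0.065],"spin":3.5},{"offset":[-0.001,0,-0.1],"spin":3.5},{"offset":[-0.001,0,-0.135],"spin":3.5},{"offset":[-0.001,0,-0.165],"spin":3.5},{"offset":[-0.001,0,-0.185],"spin":3.5},{"offset":[-0.001,0,-0.195],"spin":3.5},{"offset":[-0.001,0,-0.2],"spin":3.5}]'
python3 -m crank '[{"offset":[0,0,0],"spin":0},{"offset":[0,0,0],"spin":0},{"offset":[0,0,0],"spin":0},{"offset":[0,0,0],"spin":0},{"offset":[0,0,0],"spin":0},{"offset":[0,0,0],"spin":0},{"offset":[0,0,0],"spin":0},{"offset":[0,0,0],"spin":0}]' 0.3 25
```

```text
clock: 4.55
eef_pos: [550.0, 66.1, 4.5]
eef_rot: [-3.141, -0.001, 2.381]
wrist_force: [-0.3, -0.1, 0.7]
finger_gap: 93.9
clock: 5.22
eef_pos: [550.3, 66.2, 5.0]
eef_rot: [-3.142, -0.0, 2.381]
wrist_force: [-1.4, -0.4, 2.9]
finger_gap: 52.1
```

```bash
python3 -m crank '[{"offset":[0,0,0.035],"spin":0},{"offset":[0,0,0.075],"spin":0},{"offset":[0,-0.02,0.11],"spin":7},{"offset":[0.01,-0.06,0.13],"spin":14},{"offset":[0.015,-0.1,0.13],"spin":21},{"offset":[0.02,-0.14,0.13],"spin":28},{"offset":[0.025,-0.18,0.13],"spin":35},{"offset":[0.03,-0.22,0.13],"spin":42}]'
python3 -m crank '[{"offset":[0.003,-0.035,0],"spin":6},{"offset":[0.006,-0.065,0],"spin":8.5},{"offset":[0.008,-0.085,0],"spin":8.5},{"offset":[0.01,-0.1,0],"spin":8.5},{"offset":[0.01,-0.11,0],"spin":8.5},{"offset":[0.01,-0.113,0],"spin":8.5},{"offset":[0.01,-0.113,0],"spin":8.5},{"offset":[0.01,-0.113,0],"spin":8.5}]'
python3 look.py wrist spigot 590 -267.5 7 6 w2
```

```text
clock: 5.88
eef_pos: [579.0, -147.3, 134.8]
eef_rot: [3.142, -0.001, 3.101]
wrist_force: [1.0, 0.1, -2.6]
finger_gap: 51.7
clock: 6.55
eef_pos: [589.0, -259.5, 134.7]
eef_rot: [3.141, -0.001, -3.033]
wrist_force: [0.8, 0.5, -2.1]
finger_gap: 52.1
tcp [ 589.  -259.5  134.7] yaw -173.8 t 6.55
spigot (np.float64(587.5), np.float64(-268.4), np.float64(3.3), np.float64(0.405))
```

View pics/w2.png

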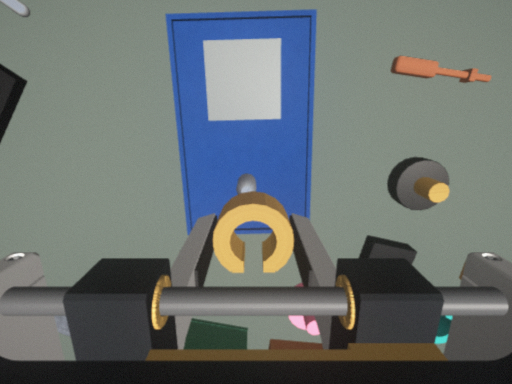

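The picture shows the ring held centrally at (253,240) with its slot facing down at (253,265). The spigot tip is at (247,185) behind it, and the pad is at (244,80).

```bash
cat > l2.py <<'E'
from h import *
st=manip.read_state(); p=manip.camera('wrist'); e=st['eef_pos']; yaw=np.degrees(st['eef_rot'][2])
print(np.round(e,1),round(yaw,1),st['clock'])
b=masks(p,'ring',e[:2],e[2],st); print('ring',b and fit(p,'ring',b[1],e[0],e[1],yaw+180,e[2]-5,st))
b=masks(p,'pad_blue',(479,-282),9,st); q=b and fit(p,'pad_blue',b[1],479,-282,7,6,st); print('pad',q)
if q: a=np.radians(q[2]); print('-> spigot',q[0]+112*np.cos(a),q[1]+112*np.sin(a))
h=cv2.cvtColor(p['pixels'],cv2.COLOR_RGB2HSV); m=((h[...,0]>100)&(h[...,0]<125)&(h[...,1]>150)).astype(np.uint8)
_,lab,s,_=cv2.connectedComponentsWithStats(m); k=1+s[1:,4].argmax()
v,u=np.nonzero(lab==k); P=unproj(p,np.c_[u,v],12,st)[:,:2]
t=P.mean(0); 
SH['tr']=[(box(240,150),0,12)]
c=rect(p,lab==k,12,st); print('tray',c)
a=np.radians(c[2]); print('-> spigot',c[0]+56*np.array([np.cos(a),np.sin(a)]))
p=manip.camera('top')
b=masks(p,'pad_blue',(479,-282),9); q=b and fit(p,'pad_blue',b[1],479,-282,7,6); print('pad top',q)
if q: a=np.radians(q[2]); print('-> spigot',q[0]+112*np.cos(a),q[1]+112*np.sin(a))
E
python3 l2.py
```

```text
[ 589.1 -259.3  134.9] -173.8 6.65
ring (np.float64(589.5), np.float64(-259.8), np.float64(6.9), np.float64(0.054))
pad (np.float64(477.7), np.float64(-282.9), np.float64(7.5), np.float64(0.031))
-> spigot 588.7418244738667 -268.2810664713542
tray (array([ 532.2, -275.1]), array([235.4, 148.2]), 7.7)
-> spigot [ 587.69505918 -267.59677362]
pad top (np.float64(479.1), np.float64(-282.7), np.float64(7.4), np.float64(0.101))
-> spigot 590.1671701869061 -268.27489318331294
```

```bash
python3 -m crank '[{"offset":[0,-0.009,-0.01],"spin":0.7},{"offset":[0,-0.009,-0.035],"spin":0.7},{"offset":[0,-0.009,-0.055],"spin":0.7},{"offset":[0,-0.009,-0.07],"spin":0.7},{"offset":[0,-0.009,-0.075],"spin":0.7},{"offset":[0,-0.009,-0.075],"spin":0.7},{"offset":[0,-0.009,-0.075],"spin":0.7},{"offset":[0,-0.009,-0.075],"spin":0.7}]'
python3 -m crank '[{"offset":[0,0,-0.004],"spin":0},{"offset":[0,0,-0.008],"spin":0},{"offset":[0,0,-0.012],"spin":0},{"offset":[0,0,-0.016],"spin":0},{"offset":[0,0,-0.02],"spin":0},{"offset":[0,0,-0.022],"spin":0},{"offset":[0,0,-0.022],"spin":0},{"offset":[0,0,-0.022],"spin":0}]'
python3 look.py wrist ring 589 -268 7 33 w3
```

```text
clock: 7.57
eef_pos: [589.6, -269.4, 61.1]
eef_rot: [-3.141, 0.001, -3.021]
wrist_force: [0.4, -1.5, -2.0]
finger_gap: 52.0
clock: 8.23
eef_pos: [589.6, -269.3, 39.0]
eef_rot: [-3.141, 0.0, -3.021]
wrist_force: [-0.4, -0.4, -1.9]
finger_gap: 51.9
tcp [ 589.6 -269.3   39. ] yaw -173.1 t 8.2333
ring (np.float64(590.4), np.float64(-269.8), np.float64(7.5), np.float64(0.051))
```

View pics/w3.png

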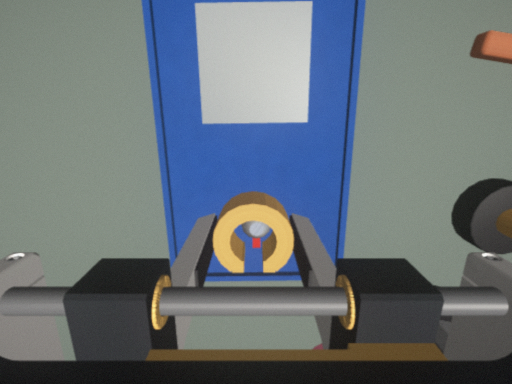

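The post at (258,230) is already inside the bore, with the key at (257,243) in the slot. The ring sits about 2 mm too far towards -y, so I shift it and lower it.

```bash
python3 -m crank '[{"offset":[0,0.002,0],"spin":0},{"offset":[0,0.002,-0.004],"spin":0},{"offset":[0,0.002,-0.009],"spin":0},{"offset":[0,0.002,-0.014],"spin":0},{"offset":[0,0.002,-0.019],"spin":0},{"offset":[0,0.002,-0.023],"spin":0},{"offset":[0,0.002,-0.026],"spin":0},{"offset":[0,0.002,-0.028],"spin":0}]'
python3 -m crank '[{"offset":[0,0,0],"spin":0},{"offset":[0,0,0],"spin":0},{"offset":[0,0,0],"spin":0},{"offset":[0,0,0],"spin":0},{"offset":[0,0,0],"spin":0},{"offset":[0,0,0],"spin":0},{"offset":[0,0,0],"spin":0},{"offset":[0,0,0],"spin":0}]' 0.85
```

```text
clock: 9.0
eef_pos: [589.7, -267.4, 10.9]
eef_rot: [-3.141, 0.0, -3.021]
wrist_force: [-8.3, 5.0, 20.3]
finger_gap: 52.0
clock: 9.67
eef_pos: [589.7, -267.3, 10.9]
eef_rot: [-3.141, 0.001, -3.021]
wrist_force: [0.7, -0.2, -0.5]
finger_gap: 79.8
```

```bash
python3 -m crank '[{"offset":[0,0,0.02],"spin":0},{"offset":[0,0,0.05],"spin":0},{"offset":[0,0,0.09],"spin":0},{"offset":[0,0,0.13],"spin":0},{"offset":[0,0.03,0.16],"spin":0},{"offset":[-0.01,0.065,0.17],"spin":0},{"offset":[-0.015,0.09,0.17],"spin":0},{"offset":[-0.02,0.1,0.17],"spin":0}]'
python3 - <<'E'
from h import *
st=manip.read_state(); p=manip.camera('wrist'); save(p,'w4')
for n,x,y,yaw,z in (('ring',589,-268,7,6),('weight_round',567,-69,0,0),('pad_blue',479,-282,7.5,6)):
    b=masks(p,n,(x,y),z+15,st); print(n,b and fit(p,n,b[1],x,y,yaw,z,st))
    if n=='ring' and b:
        print([ (z,fit(p,n,b[1],x,y,yaw,z,st)[3]) for z in (2,6,10,14)])
        u,v=proj(p,[589,-268,20],st)[0].astype(int); print(u,v)
        save({'pixels':cv2.resize(p['pixels'][max(v-50,0):v+50,max(u-60,0):u+60],None,fx=5,fy=5,interpolation=cv2.INTER_CUBIC)},'w4c')
E
```

```text
clock: 10.33
eef_pos: [569.6, -164.7, 182.1]
eef_rot: [-3.14, 0.002, -3.019]
wrist_force: [-0.5, 0.4, 0.8]
finger_gap: 79.7
ring None
weight_round (np.float64(568.3), np.float64(-69.6), np.float64(-9.5), np.float64(0.055))
pad_blue (np.float64(477.7), np.float64(-282.6), np.float64(7.7), np.float64(0.024))
```

```bash
python3 -m crank '[{"offset":[-0.001,0.04,0],"spin":0},{"offset":[-0.0015,0.075,0],"spin":0},{"offset":[-0.0015,0.095,-0.02],"spin":0},{"offset":[-0.0015,0.095,-0.06],"spin":0},{"offset":[-0.0015,0.095,-0.1],"spin":0},{"offset":[-0.0015,0.095,-0.13],"spin":0},{"offset":[-0.0015,0.095,-0.148],"spin":0},{"offset":[-0.0015,0.095,-0.156],"spin":0}]' 0.7
python3 -m crank '[{"offset":[0,0,0],"spin":0},{"offset":[0,0,0],"spin":0},{"offset":[0,0,0],"spin":0},{"offset":[0,0,0],"spin":0},{"offset":[0,0,0],"spin":0},{"offset":[0,0,0],"spin":0},{"offset":[0,0,0],"spin":0},{"offset":[0,0,0],"spin":0}]' 0 35
```

```text
clock: 11.2
eef_pos: [567.0, -74.2, 21.1]
eef_rot: [3.141, -0.005, -3.023]
wrist_force: [-10.1, 4.1, 37.1]
finger_gap: 65.9
clock: 11.87
eef_pos: [568.0, -74.4, 22.3]
eef_rot: [3.14, -0.003, -3.023]
wrist_force: [-1.5, 6.7, 7.5]
finger_gap: 21.5
```

```bash
python3 -m crank '[{"offset":[0,0,0.01],"spin":0},{"offset":[0,0,0.03],"spin":0},{"offset":[0,0,0.06],"spin":0},{"offset":[0,-0.01,0.085],"spin":0},{"offset":[-0.015,-0.04,0.09],"spin":0},{"offset":[-0.03,-0.075,0.09],"spin":0},{"offset":[-0.045,-0.11,0.09],"spin":0},{"offset":[-0.06,-0.145,0.09],"spin":0}]'
python3 -m crank '[{"offset":[-0.015,-0.033,0],"spin":0},{"offset":[-0.025,-0.053,0],"spin":0},{"offset":[-0.03,-0.06,0],"spin":0},{"offset":[-0.03,-0.063,0],"spin":0},{"offset":[-0.03,-0.063,0],"spin":0},{"offset":[-0.03,-0.063,0],"spin":0},{"offset":[-0.03,-0.063,0],"spin":0},{"offset":[-0.03,-0.063,0],"spin":0}]'
python3 - <<'E'
from h import *
st=manip.read_state(); e=st['eef_pos']; print(e); p=manip.camera('wrist'); save(p,'w5')
for n,x,y,yaw,z in (('weight_round',e[0],e[1],0,e[2]-22),('pad_blue',478,-282,7.5,6)):
    b=masks(p,n,(x,y),z+15,st); print(n,b and fit(p,n,b[1],x,y,yaw,z,st))
E
```

```text
clock: 12.53
eef_pos: [507.0, -221.5, 112.9]
eef_rot: [3.141, -0.003, -3.024]
wrist_force: [0.2, -0.1, -4.8]
finger_gap: 21.3
clock: 13.2
eef_pos: [477.5, -283.5, 112.9]
eef_rot: [3.141, -0.003, -3.022]
wrist_force: [0.2, 0.2, -5.7]
finger_gap: 21.7
[ 477.51957769 -283.54375273  112.90895501]
weight_round (np.float64(477.7), np.float64(-284.0), np.float64(0.8), np.float64(0.48))
pad_blue (np.float64(476.7), np.float64(-283.2), np.float64(7.9), np.float64(0.981))
```

View pics/w5.png

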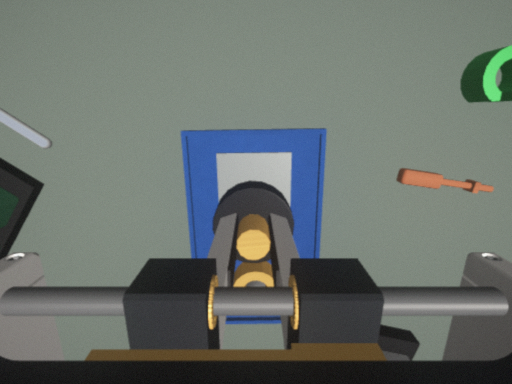

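The weight hangs upright by its knob at (253,220). The ring at (254,280) sits round the post. I lower the weight.

```bash
python3 -m crank '[{"offset":[0.001,0.001,-0.02],"spin":0},{"offset":[0.001,0.001,-0.04],"spin":0},{"offset":[0.001,0.001,-0.055],"spin":0},{"offset":[0.001,0.001,-0.065],"spin":0},{"offset":[0.001,0.001,-0.072],"spin":0},{"offset":[0.001,0.001,-0.076],"spin":0},{"offset":[0.001,0.001,-0.078],"spin":0},{"offset":[0.001,0.001,-0.079],"spin":0}]'
python3 -m crank '[{"offset":[0,0,-0.0005],"spin":0},{"offset":[0,0,-0.001],"spin":0},{"offset":[0,0,-0.0015],"spin":0},{"offset":[0,0,-0.002],"spin":0},{"offset":[0,0,-0.0025],"spin":0},{"offset":[0,0,-0.003],"spin":0},{"offset":[0,0,-0.003],"spin":0},{"offset":[0,0,-0.003],"spin":0}]'
```

```text
clock: 14.02
eef_pos: [478.6, -283.1, 34.3]
eef_rot: [3.141, -0.002, -3.023]
wrist_force: [-0.5, 0.2, -4.2]
finger_gap: 21.4
clock: 14.68
eef_pos: [478.6, -283.1, 31.3]
eef_rot: [3.141, -0.002, -3.023]
wrist_force: [-0.0, -0.0, -3.4]
finger_gap: 20.9
```

```bash
python3 -m crank '[{"offset":[0,0,-0.0005],"spin":0},{"offset":[0,0,-0.001],"spin":0},{"offset":[0,0,-0.001],"spin":0},{"offset":[0,0,-0.0015],"spin":0},{"offset":[0,0,-0.0015],"spin":0},{"offset":[0,0,-0.0015],"spin":0},{"offset":[0,0,-0.0015],"spin":0},{"offset":[0,0,-0.0015],"spin":0}]'
```

```text
clock: 15.35
eef_pos: [478.7, -283.1, 31.3]
eef_rot: [3.141, -0.002, -3.023]
wrist_force: [-9.1, 4.5, 14.4]
finger_gap: 21.6
```

Contact is made. I release, lift and look.

```bash
python3 -m crank '[{"offset":[0,0,0.001],"spin":0},{"offset":[0,0,0.001],"spin":0},{"offset":[0,0,0.001],"spin":0},{"offset":[0,0,0.001],"spin":0},{"offset":[0,0,0.001],"spin":0},{"offset":[0,0,0.001],"spin":0},{"offset":[0,0,0.001],"spin":0},{"offset":[0,0,0.001],"spin":0}]' 0.7
python3 -m crank '[{"offset":[0,0,0.02],"spin":0},{"offset":[0,0,0.05],"spin":0},{"offset":[0,0,0.09],"spin":-5},{"offset":[-0.01,0.01,0.13],"spin":-10},{"offset":[-0.015,0.04,0.16],"spin":-15},{"offset":[-0.02,0.07,0.17],"spin":-20},{"offset":[-0.025,0.095,0.17],"spin":-25},{"offset":[-0.03,0.1,0.17],"spin":-25}]'
cat > chk.py <<'E'
import sys
from h import *
st=manip.read_state(); print(np.round(st['eef_pos'],1),np.degrees(st['eef_rot'][2]).round(1),st['clock'])
T={'ring':(589.5,-268,7.5,6),'weight_round':(478.5,-282.5,0,9),'pad_blue':(478.3,-282.5,7.6,6),'core_box':(429,72,-4.5,0),'weight_square':(670,-83,-2,0),'pad_yellow':(496,270,7,6),'pad_long':(607,283.5,7,6)}
for a in sys.argv[4:]: n,*v=a.split(','); T[n]=tuple(map(float,v))
for cam in sys.argv[1].split(','):
    p=manip.camera(cam); save(p,sys.argv[2]+cam)
    for n in sys.argv[3].split(','):
        x,y,yaw,z=T[n]; b=masks(p,n,(x,y),z+15,st,40); print(cam,n,b and [float(k) for k in fit(p,n,b[1],x,y,yaw,z,st)])
E
python3 chk.py top,wrist c1 ring,weight_round,pad_blue,core_box,weight_square
```

```text
clock: 16.02
eef_pos: [478.7, -283.1, 32.2]
eef_rot: [3.141, -0.002, -3.023]
wrist_force: [0.5, -0.2, -0.0]
finger_gap: 65.4
clock: 16.68
eef_pos: [448.6, -180.6, 203.2]
eef_rot: [3.141, -0.0, 2.821]
wrist_force: [-0.7, -0.8, -0.7]
finger_gap: 65.8
[ 448.6 -180.6  203.2] 161.6 16.6833
top ring [590.6, -268.4, -9.3, 0.245]
top weight_round [480.7, -283.9, 3.6, 0.937]
top pad_blue [481.8, -284.6, 12.1, 2.727]
top core_box [430.2, 71.8, -4.9, 0.037]
top weight_square [675.1, -84.1, -6.8, 0.046]
wrist ring [590.1, -265.9, -25.9, 0.323]
wrist weight_round [478.1, -281.0, 18.3, 0.487]
wrist pad_blue [476.9, -279.0, 8.1, 1.353]
wrist core_box [430.0, 75.5, -4.5, 0.024]
wrist weight_square None
```

```bash
python3 -c "
import cv2;a=cv2.imread('pics/c1top.png')[100:260,330:470];cv2.imwrite('pics/c1.png',cv2.resize(a,(525,600),interpolation=cv2.INTER_CUBIC))"
```

```text
(no output)
```

View pics/c1.png

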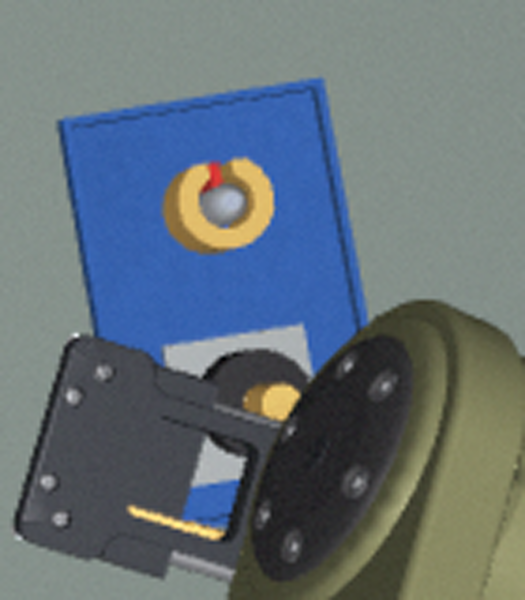

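```bash
python3 -m crank '[{"offset":[-0.002,0.03,0],"spin":-7},{"offset":[-0.004,0.065,0],"spin":-14},{"offset":[-0.006,0.1,0],"spin":-21},{"offset":[-0.009,0.135,0],"spin":-28},{"offset":[-0.012,0.165,0],"spin":-35},{"offset":[-0.015,0.195,0],"spin":-42},{"offset":[-0.017,0.225,0],"spin":-49},{"offset":[-0.0185,0.253,0],"spin":-56}]' 1
python3 -m crank '[{"offset":[0,0,0],"spin":-7},{"offset":[0,0,-0.01],"spin":-14},{"offset":[0,0,-0.02],"spin":-20},{"offset":[0,0,-0.03],"spin":-20},{"offset":[0,0,-0.03],"spin":-20},{"offset":[0,0,-0.03],"spin":-20},{"offset":[0,0,-0.03],"spin":-20},{"offset":[0,0,-0.03],"spin":-20}]'
python3 chk.py wrist c2 core_box
python3 chk.py wrist c2 core_box,weight_square
```

```text
clock: 17.95
eef_pos: [430.0, 69.1, 202.1]
eef_rot: [3.141, -0.002, 1.892]
wrist_force: [-0.1, 0.6, 0.5]
finger_gap: 94.1
clock: 18.62
eef_pos: [430.3, 69.0, 172.7]
eef_rot: [3.14, -0.002, 1.544]
wrist_force: [-0.0, 0.2, 0.6]
finger_gap: 94.1
[430.3  69.  172.7] 88.5 18.6167
wrist core_box [428.5, 72.9, -4.7, 0.029]
[430.2  69.  172.6] 88.4 18.7167
wrist core_box [428.6, 72.9, -4.5, 0.032]
wrist weight_square None
```

```bash
python3 -m crank '[{"offset":[-0.001,0.0035,-0.03],"spin":-3.2},{"offset":[-0.001,0.0035,-0.065],"spin":-3.2},{"offset":[-0.001,0.0035,-0.1],"spin":-3.2},{"offset":[-0.001,0.0035,-0.13],"spin":-3.2},{"offset":[-0.001,0.0035,-0.148],"spin":-3.2},{"offset":[-0.001,0.0035,-0.158],"spin":-3.2},{"offset":[-0.001,0.0035,-0.163],"spin":-3.2},{"offset":[-0.001,0.0035,-0.164],"spin":-3.2}]'
python3 -m crank '[{"offset":[0,0,0],"spin":0},{"offset":[0,0,0],"spin":0},{"offset":[0,0,0],"spin":0},{"offset":[0,0,0],"spin":0},{"offset":[0,0,0],"spin":0},{"offset":[0,0,0],"spin":0},{"offset":[0,0,0],"spin":0},{"offset":[0,0,0],"spin":0}]' 0.3 20
```

```text
clock: 19.53
eef_pos: [429.2, 72.6, 8.3]
eef_rot: [3.141, -0.002, 1.487]
wrist_force: [0.7, 1.0, -0.6]
finger_gap: 94.0
clock: 20.2
eef_pos: [429.3, 72.6, 8.4]
eef_rot: [3.141, -0.002, 1.487]
wrist_force: [-0.3, -1.0, 2.9]
finger_gap: 49.9
```

```bash
python3 -m crank '[{"offset":[0,0,0.03],"spin":0},{"offset":[0,0,0.065],"spin":0},{"offset":[0.01,0.015,0.095],"spin":2},{"offset":[0.03,0.04,0.11],"spin":4},{"offset":[0.055,0.067,0.12],"spin":6},{"offset":[0.08,0.094,0.12],"spin":8},{"offset":[0.105,0.121,0.12],"spin":10},{"offset":[0.13,0.148,0.12],"spin":12}]'
python3 -m crank '[{"offset":[0.02,0.025,0],"spin":0},{"offset":[0.035,0.045,0],"spin":0},{"offset":[0.042,0.055,0],"spin":0},{"offset":[0.047,0.06,0],"spin":0},{"offset":[0.047,0.062,0],"spin":0},{"offset":[0.047,0.062,0],"spin":0},{"offset":[0.047,0.062,0],"spin":0},{"offset":[0.047,0.062,0],"spin":0}]'
python3 chk.py wrist c3 core_box,pad_yellow,pad_long,weight_square core_box,607,283,7,120
```

```text
clock: 20.87
eef_pos: [560.1, 222.0, 128.2]
eef_rot: [3.141, -0.002, 1.699]
wrist_force: [0.2, -0.4, -1.4]
finger_gap: 49.5
clock: 21.53
eef_pos: [606.9, 283.3, 128.5]
eef_rot: [3.141, -0.002, 1.698]
wrist_force: [0.2, 0.8, -0.0]
finger_gap: 49.4
[606.9 283.3 128.5] 97.3 21.5333
wrist core_box [605.6, 284.0, 7.1, 0.147]
wrist pad_yellow [494.4, 272.5, 7.2, 0.009]
wrist pad_long None
wrist weight_square None
```

View pics/c3wrist.png

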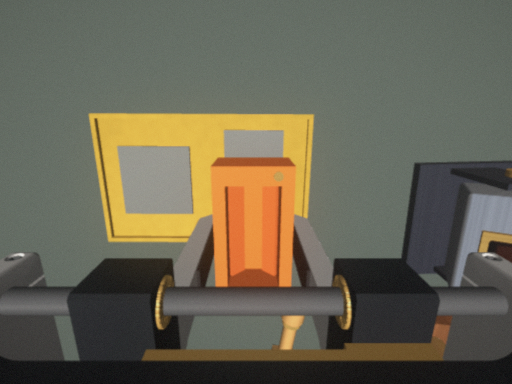

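The box hangs level and open side up at (253,220). The square pad at (157,180) and the far part of the long pad at (253,142) are visible. I'll cross-check the pad position with the other cameras.

```bash
python3 chk.py side,top c4 pad_yellow,core_box,weight_square core_box,607,283,7,120
python3 - <<'E'
import cv2
from h import *
# pads in the first, unoccluded top/side pictures
p0=manip.camera('top'); s0=manip.camera('side')
for p,f in ((p0,'top1'),(s0,'side1')):
    h=cv2.cvtColor(cv2.imread(f'pics/{f}.png'),cv2.COLOR_BGR2HSV); m=((h[...,0]>20)&(h[...,0]<32)&(h[...,1]>150)).astype(np.uint8)
    _,lab,s,_=cv2.connectedComponentsWithStats(m); k=1+s[1:,4].argmax(); c,_=cv2.findContours((lab==k).astype(np.uint8),cv2.RETR_CCOMP,cv2.CHAIN_APPROX_NONE)[:2]
    c=sorted(c,key=cv2.contourArea)[::-1]
    full=np.zeros(m.shape,np.uint8); cv2.fillPoly(full,[c[0]],1)
    SH['tr']=[(box(240,150),0,12)]; print(f,'tray',[float(k) for k in fit(p,'tr',full,551,277,7,0)])
    hole=((full>0)&(m==0)).astype(np.uint8); _,lab,s,_=cv2.connectedComponentsWithStats(hole)
    for k in 1+np.argsort(-s[1:,4])[:2]:
        H=lab==k
        print([ (n,[float(k) for k in fit(p,n,H,x,y,7,6)]) for n,x,y in (('pad_yellow',496,270),('pad_long',607,284))])
E
```

```text
[607.1 283.8 128.4] 97.3 21.7833
side pad_yellow [493.0, 273.3, 7.6, 0.039]
side core_box [605.9, 284.2, 6.5, 0.384]
side weight_square [673.2, -81.2, -6.3, 0.064]
top pad_yellow [496.1, 271.2, 7.0, 0.039]
top core_box [611.6, 276.2, -3.4, 0.597]
top weight_square [675.2, -84.0, -6.1, 0.082]
top1 tray [551.8, 278.7, 6.8, 0.022]
[('pad_yellow', [499.8, 265.6, 8.7, 1.822]), ('pad_long', [607.4, 285.4, 7.5, 0.032])]
[('pad_yellow', [496.2, 271.4, 7.2, 0.033]), ('pad_long', [610.3, 279.0, 26.1, 2.12])]
side1 tray [551.1, 278.3, 7.0, 0.015]
[('pad_yellow', [1452.1, -1437.8, 1188.6, 1.0]), ('pad_long', [605.6, 286.1, 7.1, 0.029])]
[('pad_yellow', [494.2, 271.9, 6.8, 0.029]), ('pad_long', [1307.6, -1423.8, -135.6, 1.0])]
```

```bash
python3 -m crank '[{"offset":[0,0.0015,-0.03],"spin":0},{"offset":[0,0.0015,-0.06],"spin":0},{"offset":[0,0.0015,-0.08],"spin":0},{"offset":[0,0.0015,-0.093],"spin":0},{"offset":[0,0.0015,-0.101],"spin":0},{"offset":[0,0.0015,-0.106],"spin":0},{"offset":[0,0.0015,-0.107],"spin":0},{"offset":[0,0.0015,-0.108],"spin":0}]'
python3 -m crank '[{"offset":[0,0,-0.0005],"spin":0},{"offset":[0,0,-0.001],"spin":0},{"offset":[0,0,-0.0015],"spin":0},{"offset":[0,0,-0.002],"spin":0},{"offset":[0,0,-0.0025],"spin":0},{"offset":[0,0,-0.003],"spin":0},{"offset":[0,0,-0.003],"spin":0},{"offset":[0,0,-0.003],"spin":0}]'
```

```text
clock: 22.95
eef_pos: [607.6, 285.8, 21.2]
eef_rot: [3.139, -0.003, 1.699]
wrist_force: [0.4, -0.0, -1.9]
finger_gap: 50.0
clock: 23.62
eef_pos: [607.6, 285.7, 18.2]
eef_rot: [3.14, -0.003, 1.699]
wrist_force: [1.0, -0.5, -1.9]
finger_gap: 50.0
```

```bash
python3 -m crank '[{"offset":[0,0,-0.0003],"spin":0},{"offset":[-0.0005,-0.0005,-0.0005],"spin":0},{"offset":[-0.0005,-0.0005,-0.0007],"spin":0},{"offset":[-0.0005,-0.0005,-0.001],"spin":0},{"offset":[-0.0005,-0.0005,-0.0012],"spin":0},{"offset":[-0.0005,-0.0005,-0.0014],"spin":0},{"offset":[-0.0005,-0.0005,-0.0014],"spin":0},{"offset":[-0.0005,-0.0005,-0.0014],"spin":0}]'
python3 -m crank '[{"offset":[0,0,0],"spin":0},{"offset":[0,0,0],"spin":0},{"offset":[0,0,0],"spin":0},{"offset":[0,0,0],"spin":0},{"offset":[0,0,0],"spin":0},{"offset":[0,0,0],"spin":0},{"offset":[0,0,0],"spin":0},{"offset":[0,0,0],"spin":0}]' 0.8
python3 -m crank '[{"offset":[0,0,0.03],"spin":0},{"offset":[0,0,0.065],"spin":0},{"offset":[0,0,0.1],"spin":0},{"offset":[0,-0.02,0.13],"spin":0},{"offset":[0,-0.055,0.15],"spin":0},{"offset":[0,-0.09,0.17],"spin":0},{"offset":[0,-0.13,0.18],"spin":0},{"offset":[0,-0.17,0.18],"spin":0}]'
python3 chk.py side,top,wrist c5 core_box,weight_square core_box,607,285,7,9
```

```text
clock: 24.28
eef_pos: [607.1, 285.2, 17.5]
eef_rot: [3.14, -0.002, 1.699]
wrist_force: [-4.1, -2.9, 6.7]
finger_gap: 50.0
clock: 24.95
eef_pos: [607.1, 285.2, 17.4]
eef_rot: [3.14, -0.003, 1.699]
wrist_force: [-1.0, -0.5, 0.5]
finger_gap: 75.2
clock: 25.62
eef_pos: [607.6, 113.9, 200.5]
eef_rot: [3.135, -0.002, 1.699]
wrist_force: [1.3, -0.0, 1.1]
finger_gap: 74.6
[607.6 113.9 200.5] 97.4 25.6167
side core_box [605.4, 285.2, 8.7, 0.034]
side weight_square None
top core_box None
top weight_square [674.4, -84.3, -7.7, 0.039]
wrist core_box [607.0, 283.9, 7.3, 0.014]
wrist weight_square [675.2, -86.2, -5.8, 2.531]
```

```bash
python3 -m crank '[{"offset":[0.01,-0.03,0],"spin":-3},{"offset":[0.02,-0.065,0],"spin":-6},{"offset":[0.033,-0.1,0],"spin":-9},{"offset":[0.046,-0.135,0],"spin":-12},{"offset":[0.057,-0.165,-0.01],"spin":-14},{"offset":[0.065,-0.188,-0.02],"spin":-14},{"offset":[0.066,-0.198,-0.03],"spin":-14},{"offset":[0.066,-0.198,-0.03],"spin":-14}]' 0.7
python3 -m crank '[{"offset":[0,0,0],"spin":0},{"offset":[0,0,0],"spin":0},{"offset":[0,0,0],"spin":0},{"offset":[0,0,0],"spin":0},{"offset":[0,0,0],"spin":0},{"offset":[0,0,0],"spin":0},{"offset":[0,0,0],"spin":0},{"offset":[0,0,0],"spin":0}]'
python3 chk.py side,wrist c6 weight_square weight_square,674,-83,-6,0; python3 chk.py wrist c6 weight_square weight_square,674,-83,-6,0
```

```text
clock: 26.73
eef_pos: [672.2, -82.7, 164.1]
eef_rot: [-3.139, -0.003, 1.455]
wrist_force: [-0.7, 0.9, 0.6]
finger_gap: 65.7
clock: 27.4
eef_pos: [672.3, -82.6, 164.2]
eef_rot: [-3.139, -0.003, 1.455]
wrist_force: [0.5, -0.8, 0.3]
finger_gap: 66.0
[672.3 -82.6 164.2] 83.4 27.4
side weight_square [672.0, -82.2, -1.5, 0.124]
wrist weight_square [673.3, -82.0, -5.9, 0.055]
[672.2 -82.7 164.1] 83.3 27.6
wrist weight_square [673.4, -81.8, -6.3, 0.061]
```

View pics/c6wrist.png

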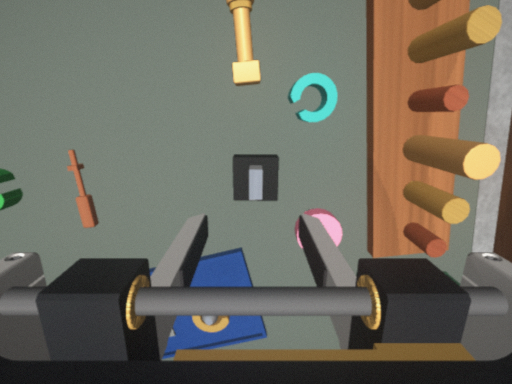

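The square weight is at (256,178) with its lug vertical in the picture, between the horizontally closing jaws. I descend gently.

```bash
python3 -m crank '[{"offset":[0.0015,0,-0.03],"spin":0},{"offset":[0.0015,0,-0.06],"spin":0},{"offset":[0.0015,0,-0.09],"spin":0},{"offset":[0.0015,0,-0.11],"spin":0},{"offset":[0.0015,0,-0.124],"spin":0},{"offset":[0.0015,0,-0.132],"spin":0},{"offset":[0.0015,0,-0.136],"spin":0},{"offset":[0.0015,0,-0.137],"spin":0}]'
python3 -m crank '[{"offset":[0,0,0],"spin":0},{"offset":[0,0,0],"spin":0},{"offset":[0,0,0],"spin":0},{"offset":[0,0,0],"spin":0},{"offset":[0,0,0],"spin":0},{"offset":[0,0,0],"spin":0},{"offset":[0,0,0],"spin":0},{"offset":[0,0,0],"spin":0}]' 0 35
```

```text
clock: 28.37
eef_pos: [674.0, -82.8, 27.4]
eef_rot: [-3.14, -0.003, 1.455]
wrist_force: [-0.2, -0.1, 0.2]
finger_gap: 65.3
clock: 29.03
eef_pos: [674.1, -82.9, 27.4]
eef_rot: [-3.14, -0.003, 1.454]
wrist_force: [0.8, -0.2, -1.9]
finger_gap: 15.9
```

```bash
python3 -m crank '[{"offset":[0,0,0.02],"spin":0},{"offset":[0,0,0.05],"spin":0},{"offset":[-0.005,0.01,0.085],"spin":2},{"offset":[-0.02,0.035,0.105],"spin":4},{"offset":[-0.037,0.068,0.11],"spin":6},{"offset":[-0.054,0.101,0.11],"spin":8},{"offset":[-0.071,0.135,0.11],"spin":10},{"offset":[-0.089,0.17,0.11],"spin":12}]'
python3 -m crank '[{"offset":[-0.016,0.032,0],"spin":1.7},{"offset":[-0.032,0.065,0],"spin":1.7},{"offset":[-0.048,0.098,0],"spin":1.7},{"offset":[-0.064,0.13,0],"spin":1.7},{"offset":[-0.078,0.158,0],"spin":1.7},{"offset":[-0.086,0.176,0],"spin":1.7},{"offset":[-0.09,0.184,0],"spin":1.7},{"offset":[-0.09,0.184,0],"spin":1.7}]'
python3 chk.py wrist c7 weight_square,core_box core_box,607,285,7,9 weight_square,495,272,7,110; python3 -c "
from cell import manip;print(manip.read_state()['eef_pos'])"
```

```text
clock: 29.7
eef_pos: [583.7, 88.3, 136.8]
eef_rot: [-3.139, -0.003, 1.665]
wrist_force: [1.4, 0.7, -5.2]
finger_gap: 15.7
clock: 30.37
eef_pos: [492.5, 273.5, 136.2]
eef_rot: [-3.137, -0.002, 1.697]
wrist_force: [-0.2, 0.5, -6.1]
finger_gap: 15.6
[492.5 273.5 136.2] 97.2 30.3667
wrist weight_square [491.0, 274.3, 7.7, 0.456]
wrist core_box [605.2, 285.5, 7.7, 0.037]
[493.93362396 271.36473222 136.42628448]
```

View pics/c7wrist.png

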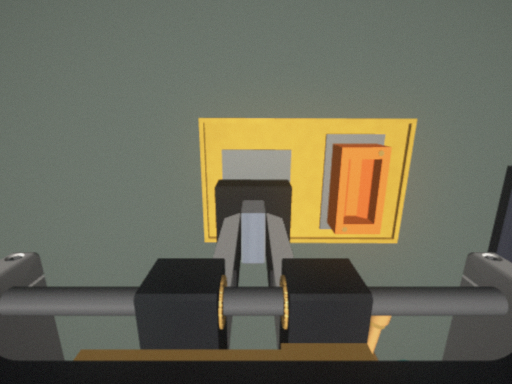

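The square weight hangs level at (253,215) over its pad, and the core box stands on the long pad at (360,188). I lower it.

```bash
python3 -m crank '[{"offset":[0.001,0,-0.025],"spin":0},{"offset":[0.001,0,-0.05],"spin":0},{"offset":[0.001,0,-0.07],"spin":0},{"offset":[0.001,0,-0.083],"spin":0},{"offset":[0.001,0,-0.091],"spin":0},{"offset":[0.001,0,-0.095],"spin":0},{"offset":[0.001,0,-0.096],"spin":0},{"offset":[0.001,0,-0.097],"spin":0}]'
python3 -m crank '[{"offset":[0,0,-0.0005],"spin":0},{"offset":[0,0,-0.001],"spin":0},{"offset":[0,0,-0.0015],"spin":0},{"offset":[0,0,-0.002],"spin":0},{"offset":[0,0,-0.0025],"spin":0},{"offset":[0,0,-0.003],"spin":0},{"offset":[0,0,-0.003],"spin":0},{"offset":[0,0,-0.003],"spin":0}]'
```

```text
clock: 31.18
eef_pos: [495.6, 271.2, 40.1]
eef_rot: [-3.139, -0.002, 1.694]
wrist_force: [-1.2, 0.3, -6.0]
finger_gap: 15.8
clock: 31.85
eef_pos: [495.5, 271.2, 37.1]
eef_rot: [-3.139, -0.002, 1.694]
wrist_force: [-0.1, -0.2, -5.2]
finger_gap: 15.8
```

```bash
python3 -m crank '[{"offset":[0,0,-0.0003],"spin":0},{"offset":[0,0,-0.0005],"spin":0},{"offset":[0,0,-0.0007],"spin":0},{"offset":[0,0,-0.001],"spin":0},{"offset":[0,0,-0.0012],"spin":0},{"offset":[0,0,-0.0014],"spin":0},{"offset":[0,0,-0.0014],"spin":0},{"offset":[0,0,-0.0014],"spin":0}]'
python3 -m crank '[{"offset":[0,0,0],"spin":0},{"offset":[0,0,0],"spin":0},{"offset":[0,0,0],"spin":0},{"offset":[0,0,0],"spin":0},{"offset":[0,0,0],"spin":0},{"offset":[0,0,0],"spin":0},{"offset":[0,0,0],"spin":0},{"offset":[0,0,0],"spin":0}]' 0.5
python3 -m crank '[{"offset":[0,0,0.03],"spin":0},{"offset":[0,0,0.065],"spin":0},{"offset":[0,0,0.1],"spin":0},{"offset":[0,-0.02,0.14],"spin":0},{"offset":[0,-0.055,0.17],"spin":5},{"offset":[0,-0.09,0.19],"spin":10},{"offset":[0,-0.13,0.19],"spin":15},{"offset":[0,-0.17,0.19],"spin":20}]'
python3 chk.py side,wrist c8 core_box,weight_square core_box,607,285,7,9 weight_square,495,272,7,9
```

```text
clock: 32.52
eef_pos: [495.5, 271.2, 36.4]
eef_rot: [-3.139, -0.002, 1.694]
wrist_force: [-5.3, -2.6, 5.2]
finger_gap: 15.6
clock: 33.18
eef_pos: [495.5, 271.2, 36.4]
eef_rot: [-3.139, -0.002, 1.694]
wrist_force: [-0.3, -0.2, 1.0]
finger_gap: 47.4
clock: 33.85
eef_pos: [495.7, 101.6, 228.2]
eef_rot: [3.141, -0.001, 2.048]
wrist_force: [0.5, 0.2, -0.5]
finger_gap: 47.0
[495.7 101.6 228.2] 117.4 33.85
side core_box [605.6, 285.1, 7.9, 0.04]
side weight_square [493.5, 270.7, 5.6, 0.067]
wrist core_box [604.7, 287.5, 7.8, 0.019]
wrist weight_square [492.6, 272.3, 7.2, 0.029]
```

```bash
python3 -m crank '[{"offset":[0.005,-0.035,0],"spin":7},{"offset":[0.01,-0.07,0],"spin":14},{"offset":[0.015,-0.105,0],"spin":21},{"offset":[0.02,-0.14,0],"spin":28},{"offset":[0.025,-0.175,0],"spin":35},{"offset":[0.03,-0.21,0],"spin":42},{"offset":[0.035,-0.245,0],"spin":49},{"offset":[0.04,-0.28,0],"spin":56}]'
python3 -m crank '[{"offset":[0.03,-0.03,0],"spin":7},{"offset":[0.055,-0.06,0],"spin":14},{"offset":[0.055,-0.08,0],"spin":14},{"offset":[0.055,-0.09,0],"spin":14},{"offset":[0.055,-0.09,0],"spin":14},{"offset":[0.055,-0.09,0],"spin":14},{"offset":[0.055,-0.09,0],"spin":14},{"offset":[0.055,-0.09,0],"spin":14}]'
python3 - <<'E'
from h import *
st=manip.read_state(); print(st['eef_pos'],st['clock']); p=manip.camera('wrist'); save(p,'w9')
for n,x,y,yaw,z in (('weight_round',478.5,-282.5,0,9),('ring',590,-268,7,6)):
    b=masks(p,n,(x,y),z+15,st); print(n,b and [float(k) for k in fit(p,n,b[1],x,y,yaw,z,st)])
h=cv2.cvtColor(p['pixels'],cv2.COLOR_RGB2HSV); m=((h[...,0]>100)&(h[...,0]<125)&(h[...,1]>150)).astype(np.uint8)
_,lab,s,_=cv2.connectedComponentsWithStats(m); k=1+s[1:,4].argmax(); cc=sorted(cv2.findContours((lab==k).astype(np.uint8),cv2.RETR_EXTERNAL,2)[0],key=cv2.contourArea)[-1]
f=np.zeros(m.shape,np.uint8); cv2.fillPoly(f,[cc],1); SH['tr']=[(box(240,150),0,12)]; print('tray',[float(k) for k in fit(p,'tr',f,534,-275,7.5,0,st)])
u,v=proj(p,[590,-268,20],st)[0].astype(int); print(u,v)
u0,v0=max(u-50,0),max(v-60,0)
save({'pixels':cv2.resize(p['pixels'][v0:v0+110,u0:u0+120],None,fx=5,fy=5,interpolation=cv2.INTER_CUBIC)},'w9c')
E
```

```text
clock: 34.82
eef_pos: [536.1, -176.7, 226.0]
eef_rot: [-3.139, -0.003, 3.002]
wrist_force: [2.0, -0.2, 0.3]
finger_gap: 47.0
clock: 35.48
eef_pos: [591.3, -265.2, 226.7]
eef_rot: [-3.139, -0.002, -3.035]
wrist_force: [-1.0, 0.4, 0.3]
finger_gap: 47.3
[ 591.25583746 -265.16942735  226.65743074] 35.4833
weight_round [478.4, -284.4, 10.6, 0.06]
ring [588.9, -268.4, 6.0, 0.1]
tray [533.9, -275.2, 7.2, 0.03]
251 168
```

View pics/w9c.png

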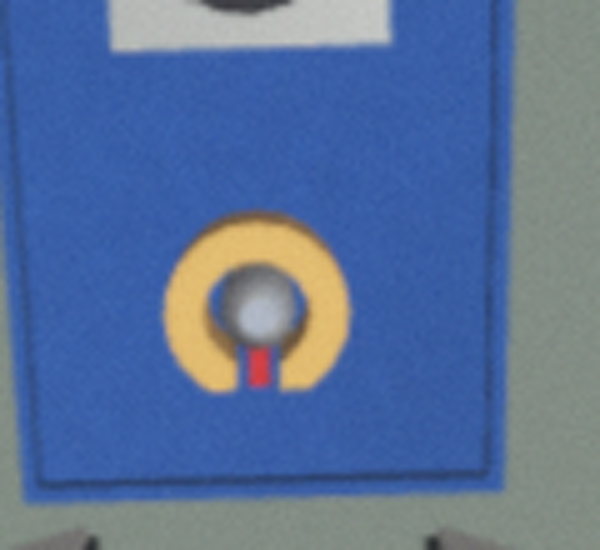

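The slot is squarely round the red key at (258,365), the post is centred in the bore, and no tilt shows. I retract to the middle for a last clear look.

```bash
python3 -m crank '[{"offset":[-0.028,0.028,0],"spin":0},{"offset":[-0.056,0.056,0],"spin":0},{"offset":[-0.084,0.084,0],"spin":-7},{"offset":[-0.112,0.112,0],"spin":-14},{"offset":[-0.14,0.14,0],"spin":-21},{"offset":[-0.165,0.165,0],"spin":-28},{"offset":[-0.19,0.19,0],"spin":-35},{"offset":[-0.215,0.215,0],"spin":-42}]'
python3 -m crank '[{"offset":[-0.02,0.028,0],"spin":-7},{"offset":[-0.035,0.05,0],"spin":-14},{"offset":[-0.035,0.05,0],"spin":-14},{"offset":[-0.035,0.05,0],"spin":-14},{"offset":[-0.035,0.05,0],"spin":-14},{"offset":[-0.035,0.05,0],"spin":-14},{"offset":[-0.035,0.05,0],"spin":-14},{"offset":[-0.035,0.05,0],"spin":-14}]'
python3 chk.py top,side c10 ring,weight_round,core_box,weight_square core_box,607,285,7,9 weight_square,495,272,7,9
python3 - <<'E'
from h import *
for cam in ('top','side'):
    p=manip.camera(cam); h=cv2.cvtColor(p['pixels'],cv2.COLOR_RGB2HSV); SH['tr']=[(box(240,150),0,12)]
    for lo,hi,x,y,k in ((100,125,534,-275,-1),(20,32,551,278,1)):
        m=((h[...,0]>lo)&(h[...,0]<hi)&(h[...,1]>150)).astype(np.uint8); _,lab,s,_=cv2.connectedComponentsWithStats(m); j=1+s[1:,4].argmax()
        f=np.zeros(m.shape,np.uint8); cv2.fillPoly(f,[max(cv2.findContours((lab==j).astype(np.uint8),0,2)[0],key=cv2.contourArea)],1)
        q=fit(p,'tr',f,x,y,7,0); d=56*np.array([np.cos(np.radians(q[2])),np.sin(np.radians(q[2]))]); print(cam,'tray',[float(t) for t in q],'far',np.round(q[:2]+d,1),'near pad',np.round(q[:2]-d,1))
    for n,near in (('rammer',(679,80)),('vent_probe',(445,-76))):
        b=masks(p,n,near,15); print(n,b and rect(p,b[1],20 if n=='rammer' else 10))
a=cv2.imread('pics/c10top.png'); cv2.imwrite('pics/c10.png',cv2.resize(a[60:260,60:460],(800,400),interpolation=cv2.INTER_CUBIC))
E
```

```text
clock: 36.3
eef_pos: [374.7, -49.7, 226.5]
eef_rot: [-3.139, -0.002, 2.508]
wrist_force: [0.0, 0.4, 0.8]
finger_gap: 46.7
clock: 36.97
eef_pos: [339.9, -0.1, 226.3]
eef_rot: [-3.139, -0.002, 2.264]
wrist_force: [0.6, 0.0, -0.0]
finger_gap: 46.8
[ 3.399e+02 -1.000e-01  2.263e+02] 129.7 36.9667
top ring [591.3, -268.1, -5.9, 0.274]
top weight_round [480.2, -284.2, -3.5, 0.04]
top core_box [606.7, 283.6, 5.9, 0.059]
top weight_square [495.3, 270.0, 7.2, 0.075]
side ring [589.4, -266.1, 24.3, 0.228]
side weight_round [479.6, -280.4, 1.1, 0.5]
side core_box [605.1, 285.6, 7.4, 0.031]
side weight_square [493.0, 270.5, 5.2, 0.048]
top tray [534.4, -276.1, 7.6, 0.021] far [ 589.9 -268.7] near pad [ 478.9 -283.5]
top tray [551.6, 278.7, 7.1, 0.022] far [607.2 285.6] near pad [496.  271.8]
rammer (array([678.9,  80.5]), array([105.9,  34.2]), 88.5)
vent_probe (array([446.5, -76.1]), array([96.6, 14.6]), 88.6)
side tray [535.9, -279.6, 7.9, 0.843] far [ 591.4 -271.9] near pad [ 480.4 -287.3]
side tray [551.5, 278.6, 7.0, 0.346] far [607.1 285.4] near pad [495.9 271.8]
rammer (array([671.3,  85. ]), array([127.9,  46.1]), -88.8)
vent_probe (array([442.9, -70.6]), array([108. ,  19.2]), 87.8)
```

View pics/c10.png

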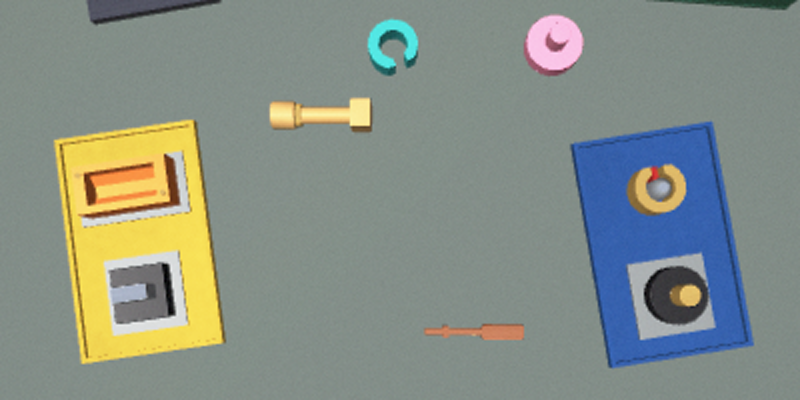

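Both kits are in place. The rammer and probe have not moved, and every offset is within about 2 mm.

```bash
python3 -c "
from cell import manip; print(manip.sign_off())"
```

```text
the job is handed in; nothing more can be done
None
```

Both kits are made up and handed in at about 37 s on the robot's clock. I placed the things in the order you listed them: brass ring, round weight, core box half, square weight. Everything was set down upright and released, and the arm is clear of it all.

**Last checks**
- **Ring:** it touched down at the tray floor height. The close wrist view shows the red key in the middle of the slot and the post central in the bore.
- **Centring, top camera:** the round weight is about 1.5 mm off its pad centre, and the square weight and core box about 2 mm. The core box lies within about 1° of the pad's length.
- **Left alone:** the rammer measures the same as at the start. The vent probe's readings agree within about 1 mm.

**What disagreed or went less well**
- **Ring angle:** the top and side camera fits were poor (residuals 0.23–0.27) and gave angles of -6° and 24°. I relied on the close wrist view, which fitted well at 6° against a tray angle of about 7.5°.
- **Side camera:** its final fits of the blue tray and round weight were poor, so I ignored them.
- **Round weight grasp:** the fingers came down about 5 mm off in y and pressed on the disc. The wrist force read about 37 N at the end of that move, and the weight was then gripped and placed normally.

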